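# Seat the reagent cartridge of the bench analyser

## Robot

A 7-joint arm with a two-finger parallel gripper is mounted at the origin on a cart in front of the work surface, level with it; the furniture and walls round the work are solid. World frame = base frame: x ahead of the robot, y to its left, z up, the work surface at z = 0. Lengths are in m, angles in rad, forces in N, time in s.
With the tool pointing down it reaches from about 0.375 to 0.925 m from the base axis. Payload 3.1 kg.
Tool frame: the origin (TCP) lies between the finger pads; the fingertips stand 19 mm ahead of it and the grasp point (between the pads) is the TCP; z points along the fingers, y is the line along which they close (so a half turn about z gives the same grasp; the last joint's range is limited). The gripper opens to 85 mm and grips with 20 to 120 N. Pads are 22 mm wide; open, the fingers measure 114 mm over their backs; the gripper's body (76 mm by 85 mm) begins 54 mm behind the grasp point. The pads swing forward as they close: fully open they stand 13 mm farther back than shut.
Start: joints at [1.176, 0.383, 0.044, 1.598, -0.018, 1.161, -0.05], TCP at [0.19, -0.622, 0.216] pointing down, gripper open.
Joint ranges: [-2.61, 2.61], [-0.41, 2.15], [-1.48, 1.57], [0, 2.5], [-1.57, 4.71], [0.05, 1.97], [-2.85, 2.85]. Speed limits (rad/s): [2.79, 2.79, 3.14, 3.14, 3.14, 3.14, 3.14].

## Interface

Orientations are given as a unit quaternion [x, y, z, w].
In Python, from bench import move_ptp, movel, move_j, move_gripper, pause, inverse_kinematics, read_camera, camera_params, MotionError, sign_off, look_for, tip_of, read_time_s, read_qpos, read_joint_vel, read_effort, read_eef_pos, read_tcp_rot, read_ft_force, read_ft_torque, read_finger_gap, read_grasp_force gives the robot as it stands. Calls block until the motion is done:
- move_ptp(position, orientation): joint-space move of the TCP to a pose.
- movel(position, orientation=None, speed=0.15): straight line of the TCP; orientation=None keeps the orientation; speed is the mean speed in m/s.
- move_j(angles): joint-space move.
- move_gripper(opening, effort=None): finger opening in m; effort is the grip in N (None keeps the last); returns when the fingers have stopped.
- pause(seconds).
- inverse_kinematics(position, orientation): joint angles nearest the present ones, or None.
- read_camera(name): name is "side" or "top" or "wrist"; returns the picture (384x512x3 uint8, red, green, blue); there is no depth.
- camera_params(name): a dict with "K" (3x3 intrinsics, pixels), "dist_coeffs" ([k1, k2, p1, p2, k3] as OpenCV has them; the pictures are not rectified), "camera_from_world" (4x4, takes a point from world to camera coordinates). Camera axes: x right, y down, z forward; pixel columns grow to the right and rows downward; lengths in m; the calibration is good to about 2 mm. A picture is of the moment at which its call begins: read the wrist's pose just before it. camera_params takes no time and is no camera call; for the wrist camera it gives the pose at the moment of the call.
A pose or a line that the arm cannot do raises MotionError and nothing moves.
- sign_off(): hands the job in; it is judged then, once.
Trained networks look in the newest picture that a camera, given by its name, has taken for a name from the list of things; names that differ only in an ending like _2 or _b are one class to them, and where a whole thing is asked for, a point or a joint stands for the part that bears it (a point fixed in the world has none). Each returns a list of dicts, best first, with "confidence" (0 to 1); they miss things now and then, are a little off and sometimes report something else, mostly with a low value. They report only what shows in the picture. A call takes as long as a camera call.
- look_for(camera, name): "at" ([column, row] in pixels, amid what is visible of it).
- tip_of(camera, name): "at" ([column, row] in pixels: a listed point, or the origin of a listed thing).
Readings, each from a call of its own:
- read_time_s(): time.
- read_qpos(): joint angles.
- read_joint_vel(): joint speeds.
- read_effort(): joint torques, N m.
- read_eef_pos(): TCP position.
- read_tcp_rot(): TCP orientation.
- read_ft_force(): force on the tool from outside, world axes, zero at the start.
- read_ft_torque(): the same for the moment, N m.
- read_finger_gap(): finger opening in m.
- read_grasp_force(): force on a finger pad.
Only numpy, scipy, OpenCV 4.12 (cv2) and the standard library are available. Lean on these libraries where they do the work, as an engineer would, in place of code of your own. Each camera call takes 0.05 s, during which the arm holds its last target. There are 200 camera calls.

## Task

The reagent cartridge under the hood-shaped cover of the small white bench analyser stands proud of its frame. Press the front of the push-latch cover with a fingertip so that it pops open by itself, push the cartridge straight down until it is fully home and flush with its frame, then push the cover over and press it down until the latch catches again and it stays shut. Do it all with the fingertips or the outside of the fingers, lift nothing, and leave the things standing round the analyser where they are.

Things in the scene. Friction and masses are not known exactly. Their poses are not given: they have to be found in the camera images.
- analyser: The analyser, fixed to the bench: white box 202 mm deep (x) by 190 mm wide (y), deck 80 mm high, sloping front with a dark screen and keys. Origin: centre of its underside; x points from its front to its back, z up, y level across it (the robot's left when its front faces the robot, yaw 0). It stands within 0.4 rad of that.
- cover (a joint): Angle of the cover in rad. 0: shut and held by the latch. Negative: pressed in, to a firm stop at -0.057 (6 mm at the press pad). Positive: open, to a stop at 1.70, a little past upright. A white hood 118 mm long (x), 130 mm wide (y), its outer (top) face 25.5 mm above the hinge line when shut; a damped spring lifts it (under 2.5 N at the front edge), fully open in about 3 s.
- press_pad (a point): Centre of the grey ribbed press pad (28 x 60 mm) on the cover's outer face, in the middle of its front edge, 100 mm from the hinge line; it moves with the cover, 108 mm above the bench when shut. Pressing here works the latch: when latched, press to the firm stop, let go, and the cover pops up.
- cover_edge (a point): Middle of the cover's front edge on its outer face, 117 mm from the hinge line; the upper edge when open (about 195 mm above the bench). To latch from open, press the cover down to its firm stop (2 to 4 N at the press pad on the way, then firm) and let go: it comes back up to angle 0 and stays. Let go earlier, it rises again. It cannot be pulled open.
- cover_hinge (a point): Middle of the cover's hinge line, along the analyser's y, 97 mm behind its origin and 82 mm above the bench. A point a in front of the hinge and h above it when shut is, at cover angle t, at x = 97 - a cos t + h sin t, z = 82 + a sin t + h cos t (mm, analyser's frame). Fully open the outer face is 25 to 40 mm behind the hinge; a 12 mm wide striker juts 24 mm forward near the upper edge.
- cartridge (a joint): How far the cartridge stands above fully home, m. 0: home, at a firm stop, its top flush with the grey frame round it. Starts 0.006 to 0.011. It slides stiffly, about 4 N, and stays where it is left.
- cartridge_top (a point): Middle of the flat top of the reagent cartridge, a pale block 36 mm (x) by 60 mm (y), in a grey frame (53 x 77 mm outside) whose top is 78 mm above the bench, 75 mm in front of the hinge. Hidden under the cover until that is open; the space above is then free.
- saline_bottle: Bystander: clear bottle with white cap, 43 mm across, 98 mm high, standing. Origin: centre of its underside.
- gauze_roll: Bystander: rolled gauze standing on end, 47 mm across, 59 mm high. Origin: centre of its underside.

How it is judged:
On the way, in this order (a step that is already met when the one before it is completed fails the run):
1. the cover has been pressed and has popped open (value of joint cover above 1.4 rad), for 0.2 s.
2. with the cover open, the cartridge is pushed fully home (value of joint cover above 1.2 rad and value of joint cartridge below 0.0015 m), for 0.2 s.
At the end, for the whole second after the job is handed in: The cover is shut and held by its latch alone (angle within 0.015 rad of 0, at rest), and the cartridge is home (less than 1.5 mm above its stop) (value of joint cover between -0.015 and 0.015 rad and value of joint cartridge below 0.0015 m and velocity of joint cover between -0.05 and 0.05 rad/s); the robot touches nothing.
It fails at once if the cartridge is drawn up out of its frame instead of being pushed (more than 13.5 mm above home) (value of joint cartridge above 0.0135 m).
It fails at once if a thing standing round the analyser is moved or lifted (more than 30 mm) (distance of any of saline_bottle, gauze_roll from where it was at the start of the episode above 0.03 m).
It also fails if it takes over 58 s, if anything falls off the work surface, if the arm or the gripper's body presses on something with over 40 N, if the wrist force passes 120 N, or if a joint passes its speed limit or range.

## Working session

There is one attempt and no reset: what is moved stays moved. The work goes in short steps, each a Python script; the robot and the scene stay as the last script left them, time stands still between calls to the robot, and variables do not carry over. Pictures are saved under pics/ and viewed, at most 10 in all, crops included, and the job is handed in when it is done.

```bash
mkdir -p pics; ls
python3 - <<'E'
from bench import *
import cv2,numpy as np
ims=[]
for c in("top","side"):
    im=read_camera(c); ims.append(im[:,:,::-1])
    p=camera_params(c); print(c,np.round(p["K"],1).tolist(),np.round(p["dist_coeffs"],3),np.round(p["camera_from_world"],3).tolist())
    for n in("press_pad","cover_edge","cover_hinge","analyser","saline_bottle","gauze_roll"):
        print(c,n,[(np.round(d["at"],1).tolist(),round(d["confidence"],2)) for d in tip_of(c,n)[:3]])
cv2.imwrite("pics/a.png",ims[0]);cv2.imwrite("pics/b.png",ims[1])
print(read_time_s(),read_tcp_rot(),read_ft_force())
E
```

```text
pics
top [[472.1, 0.0, 251.0], [0.0, 472.1, 188.0], [0.0, 0.0, 1.0]] [-0.04  0.    0.    0.    0.  ] [[-0.01, -1.0, -0.027, 0.103], [-0.997, 0.012, -0.073, 0.55], [0.073, 0.026, -0.997, 1.053], [0.0, 0.0, 0.0, 1.0]]
top press_pad [([297.2, 220.6], 0.7)]
top cover_edge [([302.4, 226.4], 0.67)]
top cover_hinge [([280.4, 177.7], 0.68)]
top analyser [([294.8, 218.8], 0.42)]
top saline_bottle [([233.7, 251.4], 0.53)]
top gauze_roll [([351.9, 188.2], 0.67)]
side [[405.8, 0.0, 259.3], [0.0, 405.8, 191.2], [0.0, 0.0, 1.0]] [-0.085  0.     0.     0.     0.   ] [[0.983, -0.18, -0.018, -0.506], [-0.113, -0.531, -0.84, 0.162], [0.142, 0.828, -0.543, 0.748], [0.0, 0.0, 0.0, 1.0]]
side press_pad [([242.0, 201.2], 0.95)]
side cover_edge [([233.5, 202.2], 0.95)]
side cover_hinge [([286.5, 196.1], 0.59)]
side analyser [([243.3, 242.5], 0.82)]
side saline_bottle [([204.5, 209.4], 0.63)]
side gauze_roll [([287.2, 285.3], 0.96)]
0.7 [9.89008544e-01 1.47858364e-01 4.30909388e-06 6.12588150e-05] [ 0.0442503  -0.37887026 -0.0678932 ]
```

View pics/a.png

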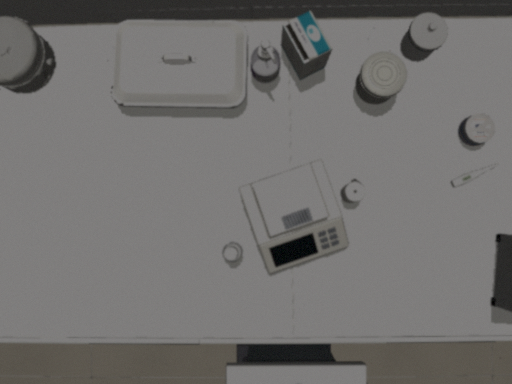

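View pics/b.png

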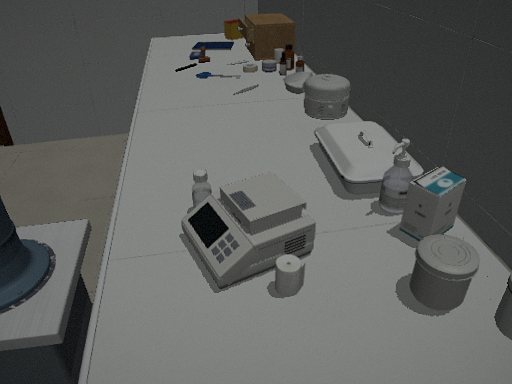

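```bash
cat > h.py <<'E'
from bench import *
import cv2,numpy as np
from scipy.optimize import least_squares
from scipy.spatial.transform import Rotation as R
def proj(P,X):
    T=P["camera_from_world"]; T=np.asarray(T)
    return cv2.projectPoints(np.atleast_2d(np.asarray(X,float)),cv2.Rodrigues(T[:3,:3])[0],T[:3,3],np.asarray(P["K"]),np.asarray(P["dist_coeffs"]))[0][:,0]
def onplane(c,uv,z):
    P=camera_params(c);T=np.asarray(P["camera_from_world"])
    u=cv2.undistortPoints(np.array([[uv]],float),np.asarray(P["K"]),np.asarray(P["dist_coeffs"]))[0,0]
    d=T[:3,:3].T@np.r_[u,1]; o=-T[:3,:3].T@T[:3,3]
    return o+d*(z-o[2])/d[2]
E
python3 - <<'E'
from h import *
D={"top":dict(press_pad=(297.2,220.6),cover_edge=(302.4,226.4),cover_hinge=(280.4,177.7),analyser=(294.8,218.8),saline_bottle=(233.7,251.4),gauze_roll=(351.9,188.2)),
"side":dict(press_pad=(242,201.2),cover_edge=(233.5,202.2),cover_hinge=(286.5,196.1),analyser=(243.3,242.5),saline_bottle=(204.5,209.4),gauze_roll=(287.2,285.3))}
Z=dict(press_pad=.108,cover_edge=.1075,cover_hinge=.082,analyser=0,saline_bottle=0,gauze_roll=0)
for c in D:
    for n in D[c]: print(c,n,np.round(onplane(c,D[c][n],Z[n])[:2],4))
L=dict(press_pad=[-.003,0,.108],cover_edge=[-.020,0,.1075],cover_hinge=[.097,0,.082])
def f(p):
    r=[];m=R.from_euler("z",p[2]).as_matrix()
    for c in D:
        for n in L: r+=list(proj(camera_params(c),m@np.array(L[n])+[p[0],p[1],0])[0]-D[c][n])
    return r
s=least_squares(f,[.5,0,0],loss="soft_l1");print(s.x,np.round(f(s.x),1))
E
```

```text
top press_pad [ 0.4759 -0.0007]
top cover_edge [ 0.4638 -0.0113]
top cover_hinge [0.5682 0.0318]
top analyser [ 0.4804 -0.0029]
top saline_bottle [0.407  0.1386]
top gauze_roll [ 0.5495 -0.1359]
side press_pad [ 0.4826 -0.0035]
side cover_edge [ 0.4668 -0.0028]
side cover_hinge [0.5772 0.034 ]
side analyser [0.4822 0.0065]
side saline_bottle [0.4128 0.1391]
side gauze_roll [ 0.5415 -0.1261]
[ 0.48359914 -0.00151402  0.35607817] [ 0.8 -2.4 -1.4 -0.5 -0.3 -2.9 -1.  -0.2 -0.6  1.8 -1.1  0.6]
```

The top view shows the analyser at (294,215), its pad at (297,218), the bottle at (232,252) and the gauze at (353,190). The side view agrees, and the box edges in the top view confirm a yaw of about 0.36. The fit is good, so I'll press the latch.

```bash
cat >> h.py <<'E'
O=np.array([.4836,-.0015]);YAW=.356
Q=[np.cos(YAW/2),np.sin(YAW/2),0,0]
def W(x,ztip,y=0):   # analyser-frame x,y of the finger axis and height of the fingertips -> TCP in world
    c,s=np.cos(YAW),np.sin(YAW)
    return [O[0]+c*x-s*y,O[1]+s*x+c*y,ztip+.019]
def press(x,z0,z1,lim,step=.0015):
    f0=read_ft_force()[2]; z=z0; log=[]
    while z>z1:
        z-=step; movel(W(x,z),Q,speed=.02); f=read_ft_force()[2]-f0
        log.append((round((read_eef_pos()[2]-.019)*1e3,1),round(f,1)))
        if f>lim: break
    print(log); return z
E
python3 - <<'E'
from h import *
move_gripper(0.0)
move_ptp(W(-.003,.19),Q); print(read_time_s(),read_eef_pos(),read_finger_gap())
movel(W(-.003,.115),Q,speed=.1)
press(-.003,.115,.096,15)
movel(W(-.003,.25),Q,speed=.15)
print(read_time_s())
pause(2.0)
ims=[read_camera("side"),read_camera("top")]
for c in("side","top"):
  for n in("cover_edge","cartridge_top","cover_hinge"): print(c,n,[(np.round(d["at"],1).tolist(),round(d["confidence"],2)) for d in tip_of(c,n)[:2]])
print(read_time_s())
cv2.imwrite("pics/c.png",np.hstack([i[80:330,130:430,::-1] for i in ims]))
E
```

```text
3.9 [ 0.48102551 -0.00382562  0.20898475] 0.00012884316706881756
[(np.float64(114.0), np.float64(-0.2)), (np.float64(112.0), np.float64(0.5)), (np.float64(110.4), np.float64(-0.1)), (np.float64(108.9), np.float64(-0.2)), (np.float64(107.4), np.float64(0.3)), (np.float64(105.9), np.float64(-0.2)), (np.float64(104.4), np.float64(-0.5)), (np.float64(102.9), np.float64(0.1)), (np.float64(101.4), np.float64(-0.5)), (np.float64(99.9), np.float64(-0.2)), (np.float64(98.4), np.float64(0.2)), (np.float64(96.9), np.float64(0.1)), (np.float64(95.4), np.float64(0.1))]
9.2333
side cover_edge [([233.6, 202.5], 0.8)]
side cartridge_top []
side cover_hinge [([287.3, 194.2], 0.98)]
top cover_edge []
top cartridge_top []
top cover_hinge [([278.0, 173.1], 0.81)]
11.6333
```

View pics/c.png

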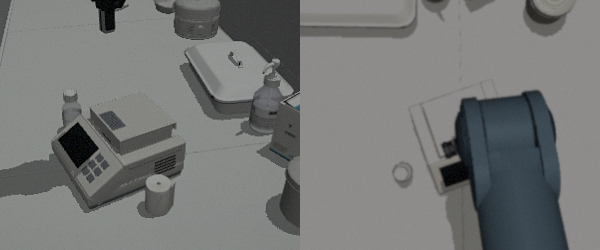

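The press met no contact, and the cover is still shut. In the side crop the gripper tip is at about (107,32), which is pixel (237,112). I'll check that against the projected TCP.

Run:
```python
from h import *
p=read_eef_pos(); print(p,read_tcp_rot(),read_qpos())
for c in("side","top"):
    print(c,proj(camera_params(c),[p,np.array(p)-[0,0,.019]]).round(1).tolist())
P=camera_params("wrist"); T=np.asarray(P["camera_from_world"]); print("wrist cam at",-T[:3,:3].T@T[:3,3])
im=read_camera("wrist")
for n in("press_pad","cover_edge","cover_hinge"):
    d=tip_of("wrist",n)[:2]; print(n,[(np.round(e["at"],1).tolist(),round(e["confidence"],2),onplane("wrist",e["at"],.082 if "hinge" in n else .108).round(4)) for e in d])
print(proj(P,[[p[0],p[1],p[2]-.019]]))
cv2.imwrite("pics/d.png",im[:,:,::-1])
```

```text
[ 0.48077982 -0.00255958  0.26899646] [ 9.84201079e-01  1.77054330e-01 -1.58806930e-05  6.53322281e-06] [ 0.56115298  0.0486416  -0.65221926  1.90129955  0.03166316  1.2018237
 -1.31673023]
side [[236.8, 120.4], [237.4, 130.9]]
top [[304.8, 217.4], [303.8, 217.5]]
wrist cam at [0.54780329 0.02333734 0.42791389]
press_pad [([262.0, 168.6], 0.59, array([ 0.4826, -0.0017,  0.108 ]))]
cover_edge [([255.8, 184.3], 0.58, array([ 0.4655, -0.0015,  0.108 ]))]
cover_hinge [([259.2, 62.6], 0.9, array([0.5763, 0.036 , 0.082 ]))]
[[262.8458263  224.76639124]]
```

View pics/d.png

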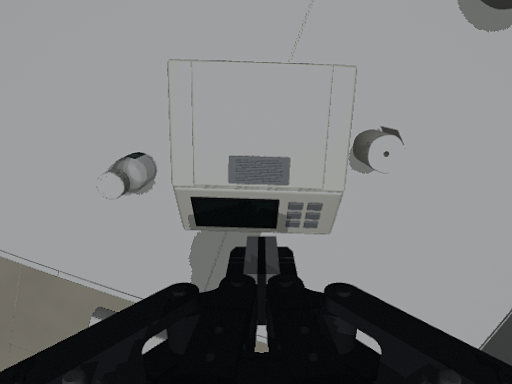

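Run:
```python
from h import *
p=np.array(read_eef_pos()); P=camera_params("wrist")
for dz in(-.03,-.019,0,.01,.015,.02,.03,.05): print(dz,proj(P,p+[0,0,dz]).round(1),proj(camera_params("side"),p+[0,0,dz]).round(1))
im=read_camera("side")[70:170,180:300,::-1]
w=read_camera("wrist")[210:310,210:330,::-1]
cv2.imwrite("pics/e.png",np.clip(np.hstack([cv2.resize(i,None,fx=3.3,fy=5,interpolation=0) for i in(im,w)]).astype(int)*2,0,255).astype(np.uint8))
```

```text
-0.03 [[262.7 218. ]] [[237.7 136.9]]
-0.019 [[262.8 224.8]] [[237.4 130.9]]
0 [[263.  238.4]] [[236.8 120.4]]
0.01 [[263.1 246.9]] [[236.6 114.7]]
0.015 [[263.2 251.4]] [[236.4 111.8]]
0.02 [[263.2 256.3]] [[236.3 108.9]]
0.03 [[263.3 267. ]] [[236.  103.1]]
0.05 [[263.7 293.1]] [[235.4  91.1]]
```

View pics/e.png

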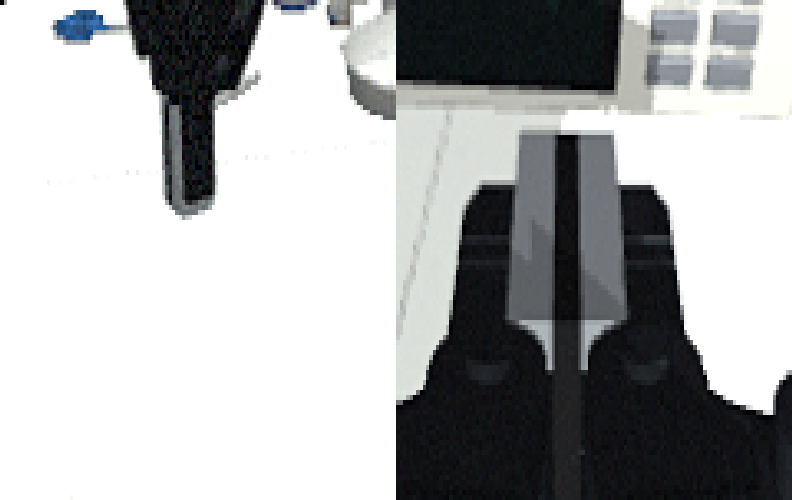

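The network's pad position from the wrist camera agrees with my fit. In the side view, though, the fingertip is about 13 mm above the TCP rather than 19 mm below it. I'll find the true tip offset by a guarded press.

Run:
```python
from h import *
movel(W(-.003,.100),Q,speed=.15)
press(-.003,.100,.055,12,.0015)
t=read_eef_pos(); print("bottom TCP",t,read_ft_force())
movel(W(-.003,.20),Q,speed=.15)
print(read_time_s()); pause(1.2)
ims=[read_camera("side"),read_camera("wrist")]
for c in("side","wrist"):
  for n in("cover_edge","cartridge_top","cover_hinge"): print(c,n,[(np.round(d["at"],1).tolist(),round(d["confidence"],2)) for d in tip_of(c,n)[:2]])
print(read_time_s())
cv2.imwrite("pics/f.png",np.hstack([ims[0][80:330,130:430,::-1],ims[1][:250,100:400,::-1]]))
```

```text
[(np.float64(99.1), np.float64(-0.6)), (np.float64(97.0), np.float64(-0.3)), (np.float64(95.3), np.float64(-0.9)), (np.float64(93.8), np.float64(-0.7)), (np.float64(92.4), np.float64(-1.1)), (np.float64(90.9), np.float64(-1.4)), (np.float64(89.4), np.float64(-1.6)), (np.float64(87.9), np.float64(0.0)), (np.float64(86.4), np.float64(-1.4)), (np.float64(84.9), np.float64(-0.6)), (np.float64(83.4), np.float64(-1.5)), (np.float64(81.9), np.float64(-0.3)), (np.float64(80.4), np.float64(-0.9)), (np.float64(78.9), np.float64(-1.1)), (np.float64(77.4), np.float64(-1.3)), (np.float64(75.9), np.float64(-0.4)), (np.float64(74.4), np.float64(-1.0)), (np.float64(73.1), np.float64(0.1)), (np.float64(71.4), np.float64(0.3)), (np.float64(69.9), np.float64(0.8)), (np.float64(68.4), np.float64(0.7)), (np.float64(67.7), np.float64(6.5)), (np.float64(67.5), np.float64(15.8))]
bottom TCP [ 0.48082094 -0.00270993  0.08647387] [-6.93646246 -0.58123827 16.6126504 ]
19.8833
side cover_edge [([305.9, 141.1], 0.88)]
side cartridge_top [([252.7, 206.4], 0.87)]
side cover_hinge [([286.8, 193.9], 0.65)]
wrist cover_edge []
wrist cartridge_top [([258.2, 146.6], 0.76)]
wrist cover_hinge [([260.8, 57.2], 0.58)]
21.4833
```

View pics/f.png

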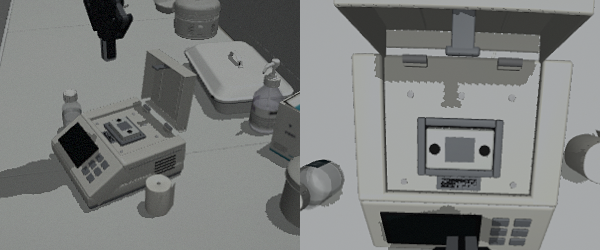

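It popped open. The side view shows the cover upright with its edge at (306,141), and the wrist view shows the raised cartridge at (258,147). The true tip is 34.5 mm higher than nominal. I'll correct for that and push the cartridge home.

```bash
sed -i 's/ztip+.019\]/ztip-.0155]/; s/\[2\]-.019)/[2]+.0155)/' h.py
python3 - <<'E'
from h import *
print(onplane("side",(252.7,206.4),.086),onplane("wrist",(258.2,146.6),.086),W(.022,.086))
movel(W(.022,.20),Q,speed=.15)
movel(W(.022,.093),Q,speed=.12)
press(.022,.093,.072,18,.0015)
pause(.25)
movel(W(.022,.16),Q,speed=.15)
movel(W(.0,.25),Q,speed=.15)
im=read_camera("side"); im2=read_camera("wrist")
for c in("side","wrist"): print([(np.round(d["at"],1).tolist(),round(d["confidence"],2)) for d in tip_of(c,"cartridge_top")[:1]])
print([d["at"] for d in tip_of("side","cover_edge")])
print(read_time_s())
cv2.imwrite("pics/g.png",np.hstack([cv2.resize(im[140:265,180:310,::-1],None,fx=3,fy=3),cv2.resize(im2[80:205,190:330,::-1],None,fx=2.7,fy=3)]))
E
```

```text
[0.50396962 0.00689395 0.086     ] [0.50577083 0.01055805 0.086     ] [np.float64(0.5042205654531544), np.float64(0.006167612431009543), 0.0705]
[(np.float64(92.0), np.float64(-0.1)), (np.float64(90.0), np.float64(-0.7)), (np.float64(88.4), np.float64(-0.0)), (np.float64(86.9), np.float64(0.1)), (np.float64(85.5), np.float64(0.5)), (np.float64(84.1), np.float64(0.6)), (np.float64(82.5), np.float64(1.1)), (np.float64(80.9), np.float64(0.8)), (np.float64(79.4), np.float64(1.2)), (np.float64(78.2), np.float64(4.0)), (np.float64(78.1), np.float64(13.6)), (np.float64(78.0), np.float64(23.5))]
[([254.3, 211.2], 0.62)]
[([257.9, 148.4], 0.94)]
[[306.8, 142.6]]
27.9417
```

View pics/g.png

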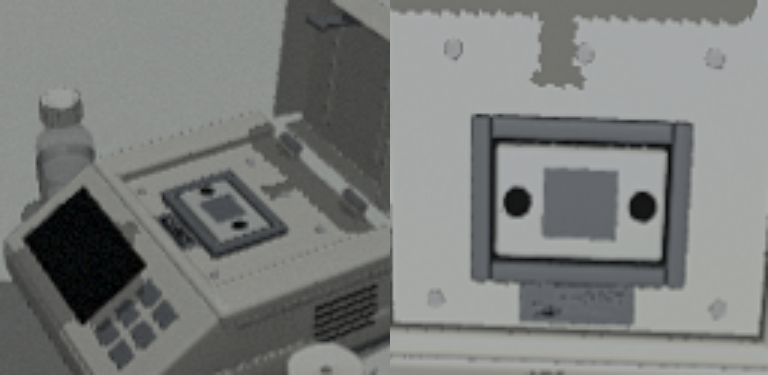

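The cartridge is home: the tip stopped firmly at 78.0 mm and the block looks flush inside its frame in both crops. Next I'll go over the open cover, get behind it and close it along its arc.

Run:
```python
from h import *
movel(W(.175,.25),Q,speed=.2)
movel(W(.175,.186),Q,speed=.15)
f0=np.array(read_ft_force())
for t in np.arange(1.6,0,-.2):
    a=.100+.008*(1.6-t)/1.6
    x=.097-a*np.cos(t)+.0255*np.sin(t); z=.082+a*np.sin(t)+.0255*np.cos(t)
    movel(W(x+.011,z),Q,speed=.1); print(round(t,1),np.round(np.array(read_ft_force())-f0,1))
movel(W(.0,.1085),Q,speed=.05)
press(.0,.1085,.092,22,.0015); print(read_ft_force()-f0)
pause(.2)
movel(W(.0,.20),Q,speed=.12)
pause(.8)
im=read_camera("side"); im2=read_camera("wrist")
for c in("side","wrist"): print([(np.round(d["at"],1).tolist(),round(d["confidence"],2)) for d in tip_of(c,"press_pad")[:1]+tip_of(c,"cover_edge")[:1]])
print(read_time_s(),read_ft_force())
cv2.imwrite("pics/h.png",np.hstack([im[80:330,130:430,::-1],im2[:250,100:400,::-1]]))
```

```text
1.6 [ 1.6 -0.7  0.7]
1.4 [1.9 0.1 0.4]
1.2 [ 1.  -0.5 -0. ]
1.0 [ 1.2 -0.2  1. ]
0.8 [ 1.3 -0.2  1.1]
0.6 [ 0.  -0.9  2.3]
0.4 [ 0.5 -0.9  2.4]
0.2 [ 0.  -0.2  1.9]
[(np.float64(108.9), np.float64(-8.6)), (np.float64(105.4), np.float64(-15.2)), (np.float64(103.5), np.float64(-15.3)), (np.float64(102.4), np.float64(-13.5)), (np.float64(102.2), np.float64(-3.6)), (np.float64(102.0), np.float64(6.9)), (np.float64(101.8), np.float64(17.1)), (np.float64(101.7), np.float64(25.5))]
[-15.91982758  -2.22620481  42.56098169]
[([240.1, 203.5], 0.74), ([230.0, 203.9], 0.86)]
[([259.3, 196.2], 0.95), ([254.1, 221.8], 0.93)]
37.5333 [ 0.01252597 -0.37566601  0.16888202]
```

View pics/h.png

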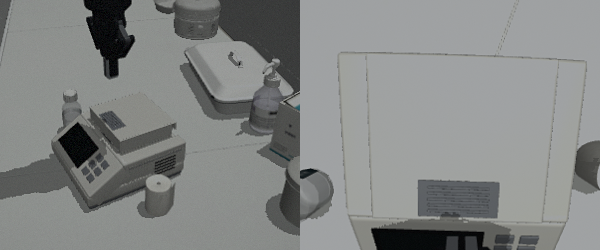

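The cover is shut, its edge at the same pixels as at the start. It has stayed down with the finger clear, and the bottle and gauze haven't moved.

```bash
python3 -c "
from bench import *
print(sign_off())"
```

```text
the job is handed in; nothing more can be done
None
```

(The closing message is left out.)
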